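# Change over the duplex hydraulic filter

## Robot

A 6-joint arm with a two-finger parallel gripper is mounted at the origin on a cart in front of the work surface, level with it; the furniture and walls round the work are solid. World frame = base frame: x ahead of the robot, y to its left, z up, the work surface at z = 0. Lengths are in m, angles in rad, forces in N, time in s.
With the tool pointing down it reaches from about 0.25 to 0.775 m from the base axis. Payload 8.9 kg.
Tool frame: the origin (TCP) lies midway between the tips of the shut fingers; the grasp point (between the pads) lies 19 mm behind it; z points along the fingers, y is the line along which they close (so a half turn about z gives the same grasp; the last joint's range is limited). The gripper opens to 85 mm and grips with 20 to 120 N. Pads are 22 mm wide; open, the fingers measure 114 mm over their backs; the gripper's body (76 mm by 85 mm) begins 54 mm behind the grasp point. The pads swing forward as they close: fully open they stand 13 mm farther back than shut.
Start: joints at [-1.44, 0.291, -0.153, 1.127, 0, 1.431], TCP at [0.14, -0.506, 0.231] pointing down, gripper open.
Joint ranges: [-2.52, 2.52], [-0.91, 1.74], [-1.3, 1.37], [-1.96, 2.02], [-1.52, 1.47], [-3.14, 3.14]. Speed limits (rad/s): [2.22, 2.22, 2.79, 3.14, 3.14, 3.14].

## Interface

Orientations are given as a 3x3 rotation matrix whose columns are the frame's x, y, z axes.
In Python, from station import robot, vision, search_frame gives the robot as it stands.
- The arm moves only by the tool jog_arm, never from a script. Its arguments are lists of equal length, an entry for each row: "xyz": the shift along the tool's x, y, z in m, a list of three; "yaw": the turn about the tool's z in degrees; "jaw": the closure, from -1 (fully open) to 1 (shut), so that 0 is half open. A call has 1 to 12 rows; each row shifts and turns the commanded pose from where the row before left it, along the tool's axes as they then stand; what a row does not reach is not made up. A row lasts 1/12 s, in which the tool goes at most 41.7 mm and 7.16 degrees, less where a joint would pass 70% of its speed; a pose out of reach is approached as far as the arm can. A call with a gripper value outside its range is refused whole. The fingers move at their own pace and stop on an object; the grip force is fixed at half the most. Time passes only in rows, so rows that do not move let the fingers close. It gives the time, the measured TCP pose, the force, the opening and the grip force at its end, in the units of the state.
- robot.read_state(): the state, without advancing time (a new reading comes with each control period).
- vision.get_image(name): name is "scene" or "top" or "wrist"; returns the picture (384x512x3 uint8, blue, green, red); there is no depth.
- vision.camera_info(name): a dict with "fx", "fy", "cx", "cy" (pixels), "R" (3x3) and "t" (3): a world point X has camera coordinates R X + t. Camera axes: x right, y down, z forward; pixel columns grow to the right and rows downward; lengths in m; the calibration is good to about 2 mm. A picture is of the moment at which its call begins: read the wrist's pose just before it. camera_info takes no time and is no camera call; for the wrist camera it gives the pose at the moment of the call.
- robot.hand_in(): hands the job in; it is judged then, once.
Trained networks look in the newest picture that a camera, given by its name, has taken for a name from the list of things; names that differ only in an ending like _2 or _b are one class to them, and where a whole thing is asked for, a point or a joint stands for the part that bears it (a point fixed in the world has none). Each returns a list of dicts, best first, with "p" (0 to 1); they miss things now and then, are a little off and sometimes report something else, mostly with a low value. They report only what shows in the picture. A call takes as long as a camera call.
- search_frame(camera, query): "bbox" ([left, top, width, height] in pixels, round what is visible of it).
The state is a dict: "clock": time; "joint_pos": joint angles; "joint_velocities": joint speeds; "joint_torque": joint torques, N m; "eef_pos": TCP position; "eef_rot": TCP orientation; "force": force on the tool from outside, world axes, zero at the start; "wrist_torque": the same for the moment, N m; "opening": finger opening in m; "finger_force": force on a finger pad.
Only numpy, scipy, OpenCV 4.12 (cv2) and the standard library are available. Lean on these libraries where they do the work, as an engineer would, in place of code of your own. Each camera call takes 0.05 s, during which the arm holds its last target. There are 200 camera calls.

## Task

Two ball valves with black-sleeved hand levers each feed a filter; a lever along its pipe is open, a lever across its pipe is shut. Change the filters over without ever cutting the flow: first push the lever that starts across its pipe round until it is fully open at its stop, then push the other one round until it is fully shut at its stop. Push the levers from the side with a finger, without gripping them, and leave the loose parts on the table where they are.

Things in the scene. Friction and masses are not known exactly. Their poses are not given: they have to be found in the camera images.
- service_valve: steel ball valve with grey inline filter, fixed, foot plate 262x66 mm; the line in service: its lever starts open or nearly so, along the pipe. Both valves look alike; either may stand left. Origin: on the table, under the lever's stem axis. x: along the pipe, away from the robot, from inlet elbow to filter (ends 144 mm past the stem); y left, z up. Pipe and filter at most 68 mm high, stem nut 111 mm
- service_lever (a joint): angle of its hand lever about the vertical stem (rad): 0 = fully shut at its stop, lever pointing to the valve's +y, across the pipe; 1.571 = fully open at the other stop, pointing to the valve's -x, over the inlet pipe. Opening turns it counter-clockwise from above. Friction 0.2 N m, no spring: it stays where it is left
- service_lever_push (a point): point at mid-width and mid-height of that lever's black sleeve, 80 mm from the stem axis, 100 mm above the table. The sleeve is a level bar 18 mm wide, 16 mm high, from 32 to 102 mm from the stem, free below: about 40 mm above the pipe
- standby_valve: steel ball valve with grey inline filter, fixed, foot plate 262x66 mm; the line on standby: its lever starts shut or nearly so, across the pipe. Both valves look alike; either may stand left. Origin: on the table, under the lever's stem axis. x: along the pipe, away from the robot, from inlet elbow to filter (ends 144 mm past the stem); y left, z up. Pipe and filter at most 68 mm high, stem nut 111 mm
- standby_lever (a joint): angle of its hand lever about the vertical stem (rad): 0 = fully shut at its stop, lever pointing to the valve's +y, across the pipe; 1.571 = fully open at the other stop, pointing to the valve's -x, over the inlet pipe. Opening turns it counter-clockwise from above. Friction 0.2 N m, no spring: it stays where it is left
- standby_lever_push (a point): point at mid-width and mid-height of that lever's black sleeve, 80 mm from the stem axis, 100 mm above the table. The sleeve is a level bar 18 mm wide, 16 mm high, from 32 to 102 mm from the stem, free below: about 40 mm above the pipe
- pin: bystander, leave alone: clevis pin, 75 mm long; origin at its underside, on the table
- relay: bystander, leave alone: small cube relay, 27x27x33 mm; origin at its underside, on the table
- big_nut: bystander, leave alone: hex nut, 27 mm across, 12 mm high; origin at its underside, on the table
- ball_bearing: bystander, leave alone: ball bearing, 47 mm across, 14 mm high; origin at its underside, on the table
- hex_bolt: bystander, leave alone: hex bolt, 67 mm long; origin at its underside, on the table
- sealed_plug: bystander, leave alone: black and orange sealed connector, 52x36x26 mm; origin at its underside, on the table
- power_pack: fixed tall hydraulic power pack with a milky tank, 178x221 mm, 388 mm high, always at the right of the valves; not part of the work, steer round or over it. Origin at its underside, on the table

How it is judged:
On the way, in this order (a step that is already met when the one before it is completed fails the run):
1. the standby lever is fully open while the service line is still open (value of joint standby_lever above 1.45 rad and value of joint service_lever above 1.1 rad), for 0.2 s.
2. the service lever is fully shut, the standby lever still open (value of joint service_lever below 0.12 rad and value of joint standby_lever above 1.45 rad), for 0.2 s.
At the end, for the whole second after the job is handed in: The lever that began shut is within 0.12 rad (7 degrees) of its open stop, the one that began open is within 0.12 rad of its shut stop, and both are at rest (all of step 2 and velocity of joint service_lever between -0.05 and 0.05 rad/s and velocity of joint standby_lever between -0.05 and 0.05 rad/s); the robot touches nothing.
It fails at once if both lines are shut off at once (both levers less than about 50 degrees from shut) (value of joint each of service_lever, standby_lever below 0.9 rad).
It fails at once if the service lever is pinched: pressed on both sides at once (contact force between each of service_lever_c2, service_lever_c3 and the fingers above 2 N).
It fails at once if the standby lever is pinched: pressed on both sides at once (contact force between each of standby_lever_c2, standby_lever_c3 and the fingers above 2 N).
It fails at once if a loose part standing round is shifted more than 15 mm or lifted (distance of any of pin, relay, big_nut, ball_bearing, hex_bolt, sealed_plug from where it was at the start of the episode above 0.015 m).
It also fails if it takes over 54 s, if anything falls off the work surface, if the arm or the gripper's body presses on something with over 40 N, if the wrist force passes 120 N, or if a joint passes its speed limit or range.

## Working session

There is one attempt and no reset: what is moved stays moved. The work goes in short steps, Python scripts to look and compute and a tool call to move; the robot and the scene stay as the last step left them, time stands still between calls to the robot, and variables do not carry over. Pictures are saved under pics/ and viewed, at most 10 in all, crops included, and the job is handed in when it is done.

Besides the shell and the picture viewer there is one more tool, called in YAML: its name, and indented under it one key for each argument. jog_arm: Moves the arm, as the interface text tells. Its arguments: {"type":"object","properties":{"xyz":{"type":"array"},"yaw":{"type":"array"},"jaw":{"type":"array"}},"required":["xyz","yaw","jaw"]}

```bash
mkdir -p pics; python3 - <<'E'
from station import robot, vision, search_frame
import cv2, json, numpy as np
s=robot.read_state(); print(s['clock'],s['eef_pos'],s['eef_rot'],s['opening'])
for c in ("top","scene"):
    im=vision.get_image(c); cv2.imwrite(f"pics/{c}0.png",im)
    i=vision.camera_info(c); print(c,{k:np.round(v,4).tolist() for k,v in i.items()})
    for q in ("service_valve","service_lever","power_pack"):
        print(q,[(r['bbox'],round(r['p'],2)) for r in search_frame(c,q)][:4])
E
```

```text
0.0 [ 0.13990619 -0.5055559   0.2307305 ] [[ 9.63807878e-01  2.66597740e-01 -1.36437406e-04]
 [ 2.66597687e-01 -9.63807014e-01  1.30861340e-03]
 [ 2.17374046e-04 -1.29762580e-03 -9.99999134e-01]] 0.08547422239097091
top {'fx': 360.8491, 'fy': 360.8491, 'cx': 253.1898, 'cy': 193.8631, 'R': [[0.0012, -0.9999, -0.0154], [-0.9953, 0.0002, -0.0966], [0.0966, 0.0155, -0.9952]], 't': [0.1473, 0.5432, 0.9288]}
service_valve [([252.6, 140.6, 36.5, 99.7], 0.88)]
service_lever [([253.7, 188.1, 22.1, 49.4], 0.57)]
power_pack []
scene {'fx': 455.0781, 'fy': 455.0781, 'cx': 253.9485, 'cy': 189.3375, 'R': [[-0.8378, -0.5459, -0.0055], [-0.4103, 0.6363, -0.6533], [0.3602, -0.5451, -0.7571]], 't': [0.5307, 0.1931, 1.068]}
service_valve [([214.0, 163.4, 90.9, 67.0], 0.88)]
service_lever [([260.3, 176.7, 35.7, 33.2], 0.93)]
power_pack []
```

View pics/top0.png

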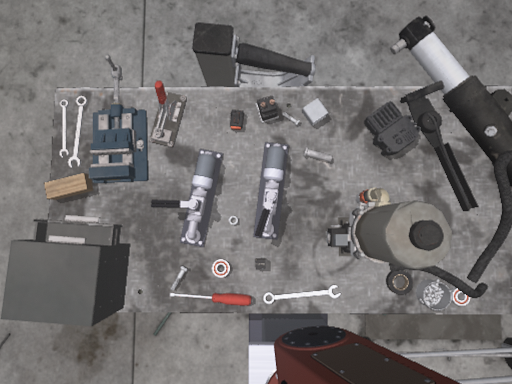

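View pics/scene0.png

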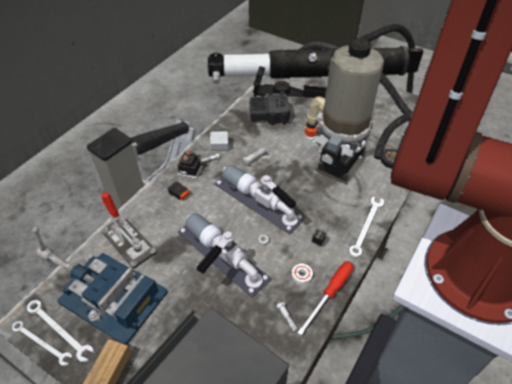

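```bash
cat > h.py <<'E'
import numpy as np, cv2
from station import vision
def back(c,u,v,z):
    i=vision.camera_info(c); R=np.array(i['R']);t=np.array(i['t'])
    C=-R.T@t; d=R.T@np.array([(u-i['cx'])/i['fx'],(v-i['cy'])/i['fy'],1]); return C+d*(z-C[2])/d[2]
def crop(c,im,u0,v0,w,h,k,name):
    cv2.imwrite(name,cv2.resize(im[v0:v0+h,u0:u0+w],None,fx=k,fy=k,interpolation=cv2.INTER_CUBIC))
E
python3 - <<'E'
from h import *
im=cv2.imread('pics/top0.png'); crop('top',im,145,135,150,115,5,'pics/topc.png')
E
```

```text
(no output)
```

View pics/topc.png

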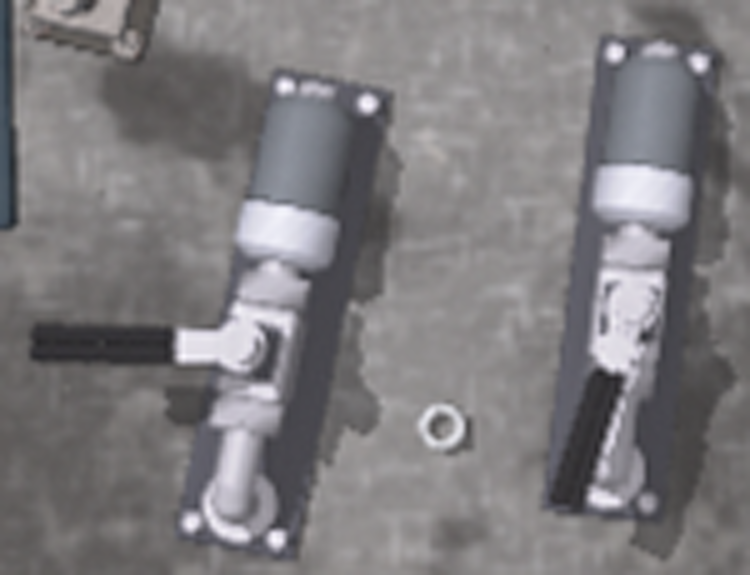

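```bash
python3 - <<'E'
from h import *
P=lambda u,v,z: back('top',145+(u-2)/5,135+(v-2)/5,z)
for n,stem,tip,inner,cs in (('standby',(240,343),(32,343),(172,343),[(275,72),(393,92),(297,558),(180,540)]),('service',(632,303),(568,508),(608,372),[(600,37),(720,45),(662,518),(545,510)])):
    s=P(*stem,.111);t=P(*tip,.107);q=P(*inner,.107);c=np.array([P(*k,.006) for k in cs])
    far=(c[0]+c[1])/2;near=(c[2]+c[3])/2;ax=far-near
    d=t-s
    print(n,'stem',s.round(4),'tip',t.round(4),np.hypot(*d[:2]).round(4),'inner',np.hypot(*(q-s)[:2]).round(4),'corners',c[:,:2].round(3).tolist(),'L',np.hypot(*ax[:2]).round(3),'W',np.hypot(*(c[0]-c[1])[:2]).round(3))
    yaw=np.arctan2(ax[1],ax[0]); la=np.arctan2(d[1],d[0])
    u=ax[:2]/np.hypot(*ax[:2]); print('yaw',np.degrees(yaw).round(1),'lever world',np.degrees(la).round(1),'joint',np.degrees(la-yaw-np.pi/2).round(1),'stem rel near end along/lat',(s-near)[:2]@u,(s-near)[:2]@[-u[1],u[0]])
for n,u,v in (('nut',442,427),): print(n,P(u,v,.012))
for n,u,v,z in (('relay',262,264,.033),('bearing',221,268,.014),('pin',319,156,.01),('plug',236,120,.03),('ppR',340,235,.1),('ppTop',427,235,.388),('ppcorner',358,255,.25),('dark handle',315,65,.15)): print(n,back('top',u,v,z).round(3))
E
```

```text
standby stem [0.5124 0.2927 0.111 ] tip [0.5126 0.3949 0.107 ] 0.1022 inner 0.0339 corners [[0.669, 0.295], [0.658, 0.23], [0.404, 0.279], [0.414, 0.342]] L 0.259 W 0.066
yaw -10.7 lever world 89.8 joint 10.6 stem rel near end along/lat 0.10480020834351186 0.0012556617826914322
service stem [0.5317 0.1033 0.111 ] tip [0.4333 0.1342 0.107 ] 0.1032 inner 0.0351 corners [[0.688, 0.117], [0.684, 0.051], [0.426, 0.084], [0.43, 0.147]] L 0.26 W 0.066
yaw -7.0 lever world 162.6 joint 79.5 stem rel near end along/lat 0.10435329720582331 0.0005626163211878302
nut [0.47433079 0.20175911 0.012     ]
relay [0.36  0.124 0.033]
bearing [0.348 0.232 0.014]
pin [ 0.648 -0.031  0.01 ]
plug [0.743 0.194 0.03 ]
ppR [ 0.436 -0.063  0.1  ]
ppTop [ 0.441 -0.139  0.388]
ppcorner [ 0.399 -0.064  0.25 ]
dark handle [ 0.84  -0.001  0.15 ]
```

jog_arm:
  xyz:
    - [0, 0, -0.023]
    - [0, 0, -0.023]
    - [0, 0, -0.023]
    - [0, 0, -0.023]
    - [0, 0, -0.023]
    - [0, 0, -0.023]
    - [0, 0, -0.023]
    - [0, 0, -0.023]
    - [0, 0, -0.023]
    - [0, 0, -0.023]
    - [0, 0, 0]
    - [0, 0, 0]
  yaw: [-7, -7, -7, -7, -7, -7, -7, -7, -7, -7, -4.5, 0]
  jaw: [1, 1, 1, 1, 1, 1, 1, 1, 1, 1, 1, 1]

```text
clock: 1.4
eef_pos: [0.14, -0.5066, 0.4623]
eef_rot: [[-0.003, 1.0, 0.0], [1.0, 0.003, -0.002], [-0.002, 0.0, -1.0]]
force: [-0.5, -0.4, -0.2]
opening: -0.0004
finger_force: 0.0
```

jog_arm:
  xyz:
    - [0.03, 0.015, 0]
    - [0.03, 0.015, 0]
    - [0.03, 0.015, 0]
    - [0.03, 0.015, 0]
    - [0.03, 0.015, 0]
    - [0.03, 0.015, 0]
    - [0.03, 0.015, 0]
    - [0.03, 0.015, 0]
    - [0.03, 0.015, 0]
    - [0.03, 0.015, 0]
    - [0.03, 0.015, 0]
    - [0.03, 0.015, 0]
  yaw: [0, 0, 0, 0, 0, 0, 0, 0, 0, 0, 0, 0]
  jaw: [1, 1, 1, 1, 1, 1, 1, 1, 1, 1, 1, 1]

```text
clock: 2.4
eef_pos: [0.3202, -0.1444, 0.4607]
eef_rot: [[0.004, 1.0, -0.001], [1.0, -0.004, 0.0], [0.0, -0.001, -1.0]]
force: [0.4, -0.6, 0.3]
opening: 0.0001
finger_force: 0.0
```

jog_arm:
  xyz:
    - [0.03, 0.015, 0]
    - [0.03, 0.015, 0]
    - [0.03, 0.015, 0]
    - [0.03, 0.015, 0]
    - [0.03, 0.015, 0]
    - [0.03, 0.015, 0]
    - [0.03, 0.015, 0]
    - [0.03, 0.015, 0]
    - [0.03, 0.015, 0]
    - [0.03, 0.015, 0]
    - [0.03, 0.015, 0]
    - [0.03, 0.015, 0]
  yaw: [0, 0, 0, 0, 0, 0, 0, 0, 0, 0, 0, 0]
  jaw: [1, 1, 1, 1, 1, 1, 1, 1, 1, 1, 1, 1]

```text
clock: 3.4
eef_pos: [0.5006, 0.2154, 0.4605]
eef_rot: [[0.004, 1.0, -0.001], [1.0, -0.004, -0.0], [-0.0, -0.001, -1.0]]
force: [0.7, 0.1, 0.5]
opening: 0.0
finger_force: 0.0
```

jog_arm:
  xyz:
    - [0.031, 0.0105, 0]
    - [0.031, 0.0105, 0]
    - [0.031, 0.0105, 0]
    - [0.031, 0.0105, 0]
    - [0.031, 0.0105, 0]
    - [0, 0, 0.03]
    - [0, 0, 0.04]
    - [0, 0, 0.04]
    - [0, 0, 0.04]
    - [0, 0, 0.04]
    - [0, 0, 0.04]
    - [0, 0, 0.03]
  yaw: [0, 0, 0, 0, 0, 0, 0, 0, 0, 0, 0, 0]
  jaw: [1, 1, 1, 1, 1, 1, 1, 1, 1, 1, 1, 1]

```text
clock: 4.4
eef_pos: [0.5509, 0.3624, 0.2176]
eef_rot: [[0.004, 1.0, -0.002], [1.0, -0.004, -0.001], [-0.001, -0.002, -1.0]]
force: [-0.1, 0.3, -0.2]
opening: 0.0002
finger_force: 0.0
```

```bash
python3 - <<'E'
from h import *
from station import robot
print(robot.read_state()['joint_pos'])
cv2.imwrite('pics/w1.png',vision.get_image('wrist'))
E
```

```text
[4.71003676e-01 5.62841037e-01 2.33432589e-01 1.24319045e+00
 1.65693156e-04 2.04581290e+00]
```

View pics/w1.png

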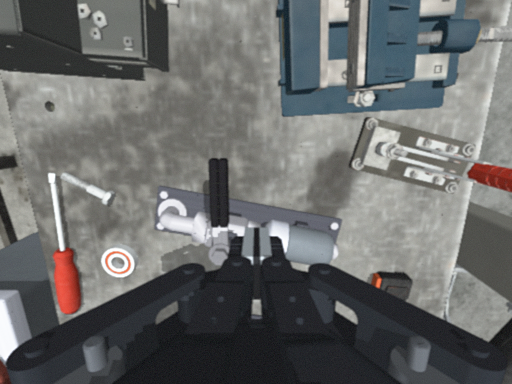

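jog_arm:
  xyz:
    - [0, 0, 0.029]
    - [0, 0, 0.029]
    - [0, 0, 0.029]
    - [0, 0, 0.029]
    - [0, 0, 0]
    - [0, 0, 0]
    - [0, 0, 0]
  yaw: [0, 0, 0, 0, 0, 0, 0]
  jaw: [1, 1, 1, 1, 1, 1, 1]

```text
clock: 5.03
eef_pos: [0.554, 0.3639, 0.1079]
eef_rot: [[0.002, 1.0, 0.004], [1.0, -0.002, 0.002], [0.002, 0.004, -1.0]]
force: [1.1, -0.4, -0.1]
opening: 0.0003
finger_force: 0.0
```

```bash
cat > arc.py <<'E'
import numpy as np
# waypoints of the finger centre (tool x=+Y, tool y=+X), lever world angle in deg
def way(stem,th,side,r=.08,hx=.0145,hy=.011):
    th=np.radians(th); n=np.array([np.sin(th),-np.cos(th)])*side
    return np.array(stem)+r*np.array([np.cos(th),np.sin(th)])+n*(.009+hx*abs(n[0])+hy*abs(n[1]))
def rows(start,stem,ths,side):
    p=np.array([start]+[way(stem,t,side) for t in ths]); d=np.diff(p,axis=0)
    print(p[1:].round(3).tolist()); print([[round(b,4),round(a,4),0] for a,b in d])
E
python3 - <<'E'
from arc import *
rows((.553,.370),(.5124,.2927),[90]+list(range(95,176,5)),1)
E
```

```text
[[0.536, 0.373], [0.53, 0.375], [0.523, 0.376], [0.517, 0.377], [0.51, 0.377], [0.503, 0.377], [0.496, 0.376], [0.489, 0.374], [0.482, 0.371], [0.475, 0.368], [0.468, 0.365], [0.462, 0.36], [0.456, 0.355], [0.451, 0.349], [0.446, 0.343], [0.441, 0.336], [0.437, 0.329], [0.435, 0.321]]
[[np.float64(0.0027), np.float64(-0.0171), 0], [np.float64(0.0018), np.float64(-0.0062), 0], [np.float64(0.0013), np.float64(-0.0064), 0], [np.float64(0.0008), np.float64(-0.0066), 0], [np.float64(0.0002), np.float64(-0.0068), 0], [np.float64(-0.0004), np.float64(-0.007), 0], [np.float64(-0.001), np.float64(-0.007), 0], [np.float64(-0.0017), np.float64(-0.007), 0], [np.float64(-0.0024), np.float64(-0.007), 0], [np.float64(-0.0031), np.float64(-0.0069), 0], [np.float64(-0.0038), np.float64(-0.0066), 0], [np.float64(-0.0045), np.float64(-0.0063), 0], [np.float64(-0.0051), np.float64(-0.006), 0], [np.float64(-0.0058), np.float64(-0.0055), 0], [np.float64(-0.0064), np.float64(-0.005), 0], [np.float64(-0.0069), np.float64(-0.0044), 0], [np.float64(-0.0074), np.float64(-0.0037), 0], [np.float64(-0.0078), np.float64(-0.0029), 0]]
```

jog_arm:
  xyz:
    - [0.004, 0, 0.013]
    - [0.004, 0, 0.013]
    - [0, 0, 0]
    - [0, -0.005, 0]
    - [0, -0.005, 0]
    - [0.001, -0.005, 0]
    - [0, -0.005, 0]
    - [0, 0, 0]
  yaw: [0, 0, 0, 0, 0, 0, 0, 0]
  jaw: [1, 1, 1, 1, 1, 1, 1, 1]

```text
clock: 5.7
eef_pos: [0.5325, 0.3729, 0.0804]
eef_rot: [[0.0, 1.0, 0.003], [1.0, -0.0, 0.002], [0.002, 0.003, -1.0]]
force: [-0.5, 0.4, -0.3]
opening: 0.0002
finger_force: 0.0
```

jog_arm:
  xyz:
    - [0.001, -0.006, 0]
    - [0.001, -0.007, 0]
    - [0.001, -0.007, 0]
    - [0, -0.007, 0]
    - [0, -0.007, 0]
    - [-0.001, -0.007, 0]
    - [-0.002, -0.007, 0]
    - [-0.002, -0.007, 0]
    - [-0.003, -0.007, 0]
    - [0, 0, 0]
  yaw: [0, 0, 0, 0, 0, 0, 0, 0, 0, 0]
  jaw: [1, 1, 1, 1, 1, 1, 1, 1, 1, 1]

```text
clock: 6.53
eef_pos: [0.4691, 0.367, 0.0796]
eef_rot: [[0.0, 1.0, 0.0], [1.0, -0.0, 0.001], [0.001, 0.0, -1.0]]
force: [0.7, 0.0, 0.9]
opening: 0.0001
finger_force: 0.0
```

```bash
python3 - <<'E'
from h import *
im=vision.get_image('wrist'); cv2.imwrite('pics/w2.png',im)
E
```

```text
(no output)
```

View pics/w2.png

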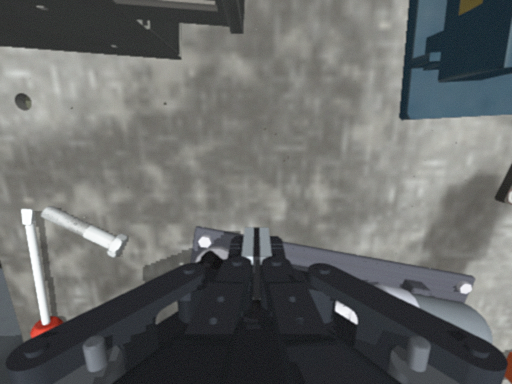

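jog_arm:
  xyz:
    - [-0.004, -0.007, 0]
    - [-0.005, -0.006, 0]
    - [-0.006, -0.006, 0]
    - [-0.006, -0.005, 0]
    - [-0.007, -0.005, 0]
    - [-0.007, -0.003, 0]
    - [-0.005, -0.001, 0]
    - [0, 0, 0]
  yaw: [0, 0, 0, 0, 0, 0, 0, 0]
  jaw: [1, 1, 1, 1, 1, 1, 1, 1]

```text
clock: 7.25
eef_pos: [0.4376, 0.3292, 0.0798]
eef_rot: [[0.0, 1.0, 0.001], [1.0, -0.0, 0.007], [0.007, 0.001, -1.0]]
force: [0.1, 13.7, -3.1]
opening: 0.0001
finger_force: 6.5
```

jog_arm:
  xyz:
    - [-0.002, 0, 0]
    - [0, 0, 0]
    - [0, 0, 0]
    - [0.015, 0, 0]
    - [0.015, 0, 0]
    - [0, 0, -0.03]
    - [0, 0, -0.04]
    - [0, 0, -0.04]
    - [0, 0, 0]
    - [0, 0, 0]
  yaw: [0, 0, 0, 0, 0, 0, 0, 0, 0, 0]
  jaw: [1, 1, 1, 1, 1, 1, 1, 1, 1, 1]

```text
clock: 8.08
eef_pos: [0.4385, 0.3555, 0.1917]
eef_rot: [[0.001, 1.0, 0.005], [1.0, -0.001, 0.003], [0.003, 0.005, -1.0]]
force: [0.4, 0.9, -0.5]
opening: 0.0002
finger_force: 0.0
```

```bash
python3 - <<'E'
from h import *
im=vision.get_image('wrist'); cv2.imwrite('pics/w3.png',im)
from arc import *
rows((.443,.085),(.5317,.1033),[163]+list(range(158,77,-5)),-1)
E
```

```text
[[0.448, 0.104], [0.448, 0.11], [0.449, 0.117], [0.45, 0.124], [0.452, 0.13], [0.454, 0.137], [0.457, 0.143], [0.461, 0.15], [0.465, 0.156], [0.47, 0.161], [0.476, 0.167], [0.482, 0.171], [0.489, 0.175], [0.496, 0.179], [0.503, 0.182], [0.511, 0.184], [0.517, 0.186], [0.523, 0.187]]
[[np.float64(0.019), np.float64(0.0052), 0], [np.float64(0.0065), np.float64(0.0), 0], [np.float64(0.0066), np.float64(0.0006), 0], [np.float64(0.0066), np.float64(0.0012), 0], [np.float64(0.0066), np.float64(0.0018), 0], [np.float64(0.0066), np.float64(0.0024), 0], [np.float64(0.0065), np.float64(0.0031), 0], [np.float64(0.0063), np.float64(0.0037), 0], [np.float64(0.006), np.float64(0.0043), 0], [np.float64(0.0057), np.float64(0.005), 0], [np.float64(0.0053), np.float64(0.0056), 0], [np.float64(0.0048), np.float64(0.0062), 0], [np.float64(0.0042), np.float64(0.0067), 0], [np.float64(0.0036), np.float64(0.0072), 0], [np.float64(0.0029), np.float64(0.0076), 0], [np.float64(0.0022), np.float64(0.0071), 0], [np.float64(0.0016), np.float64(0.0063), 0], [np.float64(0.0011), np.float64(0.0065), 0]]
```

View pics/w3.png

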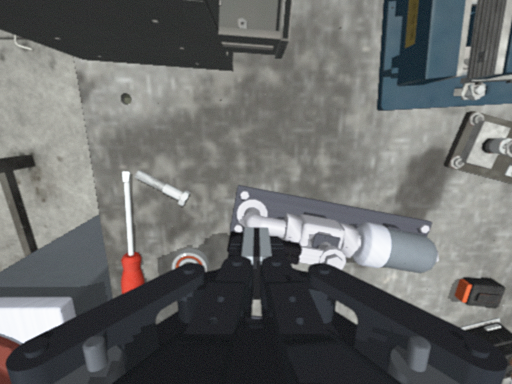

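jog_arm:
  xyz:
    - [-0.03, 0, 0]
    - [-0.03, 0, 0]
    - [-0.03, 0, 0]
    - [-0.03, 0, 0]
    - [-0.03, 0, 0]
    - [-0.03, 0, 0]
    - [-0.03, 0, 0]
    - [-0.03, 0, 0]
    - [-0.03, 0, 0]
    - [-0.007, 0, 0]
    - [0, 0, 0]
    - [0, 0, 0]
  yaw: [0, 0, 0, 0, 0, 0, 0, 0, 0, 0, 0, 0]
  jaw: [1, 1, 1, 1, 1, 1, 1, 1, 1, 1, 1, 1]

```text
clock: 9.13
eef_pos: [0.4367, 0.0784, 0.1883]
eef_rot: [[0.002, 1.0, -0.0], [1.0, -0.002, 0.002], [0.002, -0.0, -1.0]]
force: [0.5, -0.1, -0.8]
opening: 0.0001
finger_force: 0.0
```

```bash
python3 - <<'E'
from h import *
a=vision.get_image('top'); b=vision.get_image('wrist')
a=cv2.resize(a[130:250,140:300],None,fx=2.5,fy=2.5); b=cv2.resize(b,(400,300))
cv2.imwrite('pics/m4.png',np.hstack([a,b]))
E
```

```text
(no output)
```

View pics/m4.png

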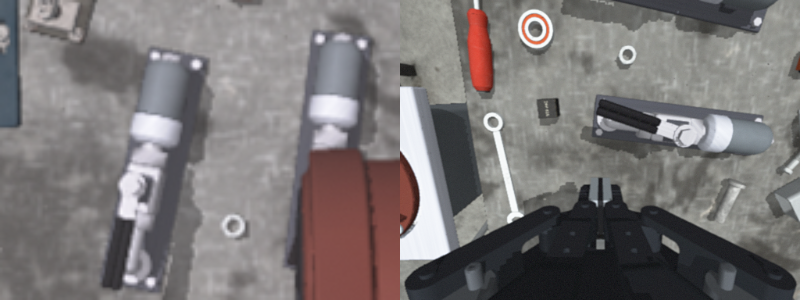

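jog_arm:
  xyz:
    - [0, 0.004, 0.027]
    - [0, 0.004, 0.027]
    - [0, 0, 0.027]
    - [0, 0, 0.027]
    - [0, 0, 0]
    - [0.006, 0, 0]
    - [0.006, 0, 0]
    - [0.006, 0, 0]
    - [0.006, 0, 0]
    - [0.006, 0, 0]
    - [0, 0, 0]
  yaw: [0, 0, 0, 0, 0, 0, 0, 0, 0, 0, 0]
  jaw: [1, 1, 1, 1, 1, 1, 1, 1, 1, 1, 1]

```text
clock: 10.15
eef_pos: [0.4465, 0.1097, 0.0821]
eef_rot: [[-0.0, 1.0, 0.004], [1.0, 0.0, 0.001], [0.001, 0.004, -1.0]]
force: [-0.3, 0.1, -0.4]
opening: 0.0001
finger_force: 0.0
```

jog_arm:
  xyz:
    - [0.007, 0.001, 0]
    - [0.007, 0.001, 0]
    - [0.007, 0.002, 0]
    - [0.007, 0.003, 0]
    - [0.006, 0.003, 0]
    - [0.006, 0.004, 0]
    - [0.006, 0.004, 0]
    - [0.006, 0.005, 0]
    - [0.005, 0.006, 0]
    - [0.005, 0.006, 0]
    - [0, 0, 0]
  yaw: [0, 0, 0, 0, 0, 0, 0, 0, 0, 0, 0]
  jaw: [1, 1, 1, 1, 1, 1, 1, 1, 1, 1, 1]

```text
clock: 11.07
eef_pos: [0.4823, 0.1718, 0.0814]
eef_rot: [[0.0, 1.0, 0.003], [1.0, -0.0, 0.002], [0.002, 0.003, -1.0]]
force: [-0.4, 0.7, 1.1]
opening: -0.0001
finger_force: 0.0
```

jog_arm:
  xyz:
    - [0.004, 0.007, 0]
    - [0.004, 0.007, 0]
    - [0.003, 0.007, 0]
    - [0.002, 0.007, 0]
    - [0.002, 0.006, 0]
    - [0.001, 0.004, 0]
    - [0, 0, 0]
    - [0, 0, 0]
  yaw: [0, 0, 0, 0, 0, 0, 0, 0]
  jaw: [1, 1, 1, 1, 1, 1, 1, 1]

```text
clock: 11.73
eef_pos: [0.5179, 0.1865, 0.0812]
eef_rot: [[0.001, 1.0, -0.001], [1.0, -0.001, 0.001], [0.001, -0.001, -1.0]]
force: [-7.3, -2.1, 2.8]
opening: 0.0001
finger_force: 3.3
```

Nearly at the stop; press a little more until the force rises.

jog_arm:
  xyz:
    - [0, 0.003, 0]
    - [0, 0.002, 0]
    - [0, 0, 0]
    - [0, 0, 0]
  yaw: [0, 0, 0, 0]
  jaw: [1, 1, 1, 1]

```text
clock: 12.07
eef_pos: [0.5184, 0.1864, 0.0809]
eef_rot: [[0.0, 1.0, -0.008], [1.0, -0.0, 0.001], [0.001, -0.008, -1.0]]
force: [-23.9, -1.8, 16.5]
opening: 0.0003
finger_force: 12.0
```

Firm stop. Back off, lift and clear the view for a final check.

jog_arm:
  xyz:
    - [0, -0.012, 0]
    - [0, -0.015, 0]
    - [0, -0.01, 0]
    - [0, 0, -0.03]
    - [0, 0, -0.04]
    - [0, 0, -0.04]
    - [0, 0, -0.04]
    - [0, -0.03, -0.04]
    - [0, -0.03, -0.04]
    - [0, -0.03, -0.04]
    - [0, -0.03, 0]
    - [0, 0, 0]
  yaw: [0, 0, 0, 0, 0, 0, 0, 0, 0, 0, 0, 0]
  jaw: [1, 1, 1, 1, 1, 1, 1, 1, 1, 1, 1, 1]

```text
clock: 13.07
eef_pos: [0.3793, 0.187, 0.3341]
eef_rot: [[-0.0, 1.0, 0.006], [1.0, 0.0, 0.003], [0.003, 0.006, -1.0]]
force: [2.1, 0.9, -0.1]
opening: -0.0004
finger_force: 0.0
```

jog_arm:
  xyz:
    - [-0.03, -0.005, -0.01]
    - [-0.03, -0.005, -0.01]
    - [-0.03, -0.005, -0.01]
    - [-0.03, -0.005, -0.01]
    - [-0.03, -0.005, -0.01]
    - [-0.03, -0.005, 0]
    - [-0.03, -0.005, 0]
    - [-0.03, -0.005, 0]
    - [-0.03, 0, 0]
    - [-0.03, 0, 0]
    - [0, 0, 0]
    - [0, 0, 0]
  yaw: [0, 0, 0, 0, 0, 0, 0, 0, 0, 0, 0, 0]
  jaw: [1, 1, 1, 1, 1, 1, 1, 1, 1, 1, 1, 1]

```text
clock: 14.07
eef_pos: [0.3417, -0.1152, 0.3808]
eef_rot: [[0.004, 1.0, 0.003], [1.0, -0.004, 0.001], [0.001, 0.003, -1.0]]
force: [-0.5, 0.4, -0.3]
opening: -0.0002
finger_force: 0.0
```

```bash
python3 - <<'E'
from h import *
a=vision.get_image('top'); crop('top',a,145,135,150,115,5,'pics/topf.png')
E
```

```text
(no output)
```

View pics/topf.png

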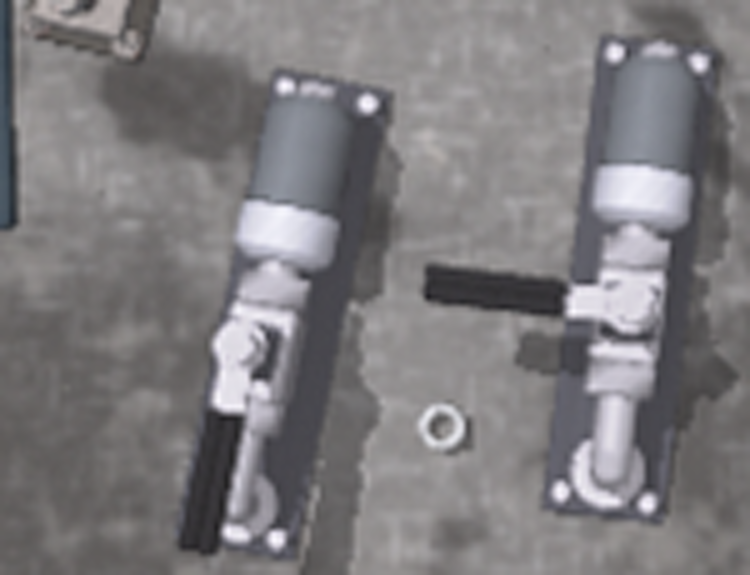

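```bash
python3 - <<'E'
from h import *
from station import robot
P=lambda u,v,z: back('top',145+(u-2)/5,135+(v-2)/5,z)
ok=[]
for s,t,y in (((240,343),(199,550),-10.7),((632,303),(426,282),-7.0)):
    d=P(*t,.107)-P(*s,.111); a=np.degrees(np.arctan2(d[1],d[0]))-y-90; print(np.hypot(*d[:2]),a); ok.append(a)
if ok[0]>85 and abs(ok[1])<5: print(robot.hand_in())
E
```

```text
0.10115421082112935 90.01988742930808
0.10055060796006668 0.9182397731916865
the job is handed in; nothing more can be done
None
```

The job is handed in: the standby lever was opened to its stop first (measured at about 90°), then the service lever was pushed shut to its stop (about 1°). Nothing loose was touched as far as I could see, and the arm was clear of everything at about 14 s of the 54 s allowed.

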